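# Stand the tipped pistons back up in the rack

## Robot

A 6-joint arm with a two-finger parallel gripper is mounted at the origin on a cart in front of the work surface, level with it; the furniture and walls round the work are solid. World frame = base frame: x ahead of the robot, y to its left, z up, the work surface at z = 0. Lengths are in mm, angles in rad, forces in N, time in s.
With the tool pointing down it reaches from about 350 to 875 mm from the base axis. Payload 4.2 kg.
Tool frame: the origin (TCP) lies midway between the tips of the shut fingers; the grasp point (between the pads) lies 19 mm behind it; y points along the fingers, x is the direction in which the jaws open and shut, and the axes are right-handed (so a half turn about y gives the same grasp; the last joint's range is limited). The gripper opens to 85 mm and grips with 20 to 120 N. Pads are 22 mm wide; open, the fingers measure 114 mm over their backs; the gripper's body (76 mm by 85 mm) begins 54 mm behind the grasp point. The pads swing forward as they close: fully open they stand 13 mm farther back than shut.
Start: joints at [1.606, 0.385, 0.008, 0, -1.194, -0.259], TCP at [138.679, 609.399, 199.712] pointing down, gripper open.
Joint ranges: [-3.14, 3.14], [-1.21, 2.06], [-1.07, 1.41], [-3.16, 2.05], [-2.99, -0.16], [-3.1, 3.1]. Speed limits (rad/s): [2.79, 2.79, 3.14, 3.14, 3.14, 3.14].

## Interface

Orientations are given as a unit quaternion [x, y, z, w].
In Python, from bench import read_state, get_image, job_done gives the robot as it stands.
- The arm moves only by the tool play_rows, never from a script. Its argument "series" is a list of rows, each a list of 7 numbers: the shift along the tool's x, y, z in m, then the turn, a rotation vector about the tool's x, y, z in rad, then the finger opening in m, from 0 to 0.0854. In form: [[x, y, z, wx, wy, wz, claw], ...]. A call has 1 to 10 rows; each row shifts and turns the pose as measured when the row begins, along the tool's axes as they then stand; what a row does not reach is not made up. A row lasts 1/10 s, in which the tool goes at most 50 mm and 8.59 degrees, less where a joint would pass 70% of its speed; a pose out of reach is approached as far as the arm can. A call with a gripper value outside its range is refused whole. The fingers move at their own pace and stop on an object; the grip force is fixed at half the most. Time passes only in rows, so rows that do not move let the fingers close. It gives the time, the measured TCP pose, the force and the opening at its end, in the units of the state.
- read_state(): the state, without advancing time (a new reading comes with each control period).
- get_image(name): name is "side" or "top"; returns a dict with "color" (384x512x3 uint8, red, green, blue), "intrinsics" (3x3 intrinsics, pixels), "D" ([k1, k2, p1, p2, k3] as OpenCV has them; the pictures are not rectified), "origin" and "orientation" of the camera in the world. Camera axes: x right, y down, z forward; pixel columns grow to the right and rows downward; lengths in mm; the calibration is good to about 2 mm. A picture is of the moment at which its call begins. There is no depth.
- job_done(): hands the job in, once; it reports no verdict.
The state is a dict: "clock": time; "joints": joint angles; "joint_vel": joint speeds; "joint_efforts": joint torques, N m; "position": TCP position; "ee_rot": TCP orientation; "contact_force": force on the tool from outside, world axes, zero at the start; "wrist_torque": the same for the moment, N m; "gripper_width": finger opening in mm.
Only numpy, scipy, OpenCV 4.12 (cv2) and the standard library are available. Lean on these libraries where they do the work, as an engineer would, in place of code of your own. Each camera call takes 0.05 s, during which the arm holds its last target. There are 200 camera calls.

## Task

Two of the four pistons in the rack have tipped over onto the guard bar. Stand both of them upright on their crowns again, each centred on the round pad of an empty bay, in line with the two that still stand. Set them down gently and leave the standing ones as they are.

Things in the scene. Friction and masses are not known exactly. Their poses are not given: they have to be found in the camera images.
- rack: Fixed grey rack, 380 mm long (y) x 104 mm deep (x), four bays in a row along y. Origin: centre of its underside on the table; +x: its rear (the robot's left); z up. A fixed steel guard bar, 10 mm thick, runs along the front (-x), axis at x = -46, z = 104 mm, on an upright at each end.
- bay_1: One of four like fixed bays (their order varies), 86 mm apart: pale wooden block 90 mm deep (x), 85 mm wide (y), with a black round pad 74 mm across where a piston stands. Origin: on the table under the pad's centre; pad surface at z = 15 mm. Lips at the front and rear edges rise 6 mm above the pad (inner faces at x = -41 and +41 mm); no walls between bays.
- bay_2: One of four like fixed bays (their order varies), 86 mm apart: pale wooden block 90 mm deep (x), 85 mm wide (y), with a black round pad 74 mm across where a piston stands. Origin: on the table under the pad's centre; pad surface at z = 15 mm. Lips at the front and rear edges rise 6 mm above the pad (inner faces at x = -41 and +41 mm); no walls between bays.
- bay_3: One of four like fixed bays (their order varies), 86 mm apart: pale wooden block 90 mm deep (x), 85 mm wide (y), with a black round pad 74 mm across where a piston stands. Origin: on the table under the pad's centre; pad surface at z = 15 mm. Lips at the front and rear edges rise 6 mm above the pad (inner faces at x = -41 and +41 mm); no walls between bays.
- bay_4: One of four like fixed bays (their order varies), 86 mm apart: pale wooden block 90 mm deep (x), 85 mm wide (y), with a black round pad 74 mm across where a piston stands. Origin: on the table under the pad's centre; pad surface at z = 15 mm. Lips at the front and rear edges rise 6 mm above the pad (inner faces at x = -41 and +41 mm); no walls between bays.
- tipped_a: Aluminium piston (66 mm across, 51 mm long) with rod, 148 mm in all, 0.36 kg. Body y: long axis, crown to big end, at body x = 0, z = 33 mm (crown face y = -84, big-end tip y = 64). Big end: last 42 mm, 18 mm thick in x, 62 mm wide in z; a thin oil dipper sticks out 20 mm past it. Starts tipped 47 degrees to the rack's front, crown over the rear lip, last 38 mm free beyond the bar.
- tipped_b: Aluminium piston (66 mm across, 51 mm long) with rod, 148 mm in all, 0.36 kg. Body y: long axis, crown to big end, at body x = 0, z = 33 mm (crown face y = -84, big-end tip y = 64). Big end: last 42 mm, 18 mm thick in x, 62 mm wide in z; a thin oil dipper sticks out 20 mm past it. Starts tipped 47 degrees to the rack's front, crown over the rear lip, last 38 mm free beyond the bar.
- standing_a: Aluminium piston (66 mm across, 51 mm long) with rod, 148 mm in all, 0.36 kg. Body y: long axis, crown to big end, at body x = 0, z = 33 mm (crown face y = -84, big-end tip y = 64). Big end: last 42 mm, 18 mm thick in x, 62 mm wide in z; a thin oil dipper sticks out 20 mm past it. Stands on its crown, rod up, in its bay.
- standing_b: Aluminium piston (66 mm across, 51 mm long) with rod, 148 mm in all, 0.36 kg. Body y: long axis, crown to big end, at body x = 0, z = 33 mm (crown face y = -84, big-end tip y = 64). Big end: last 42 mm, 18 mm thick in x, 62 mm wide in z; a thin oil dipper sticks out 20 mm past it. Stands on its crown, rod up, in its bay.
- tipped_a_crown (a point): Centre of the flat crown face of tipped_a (the face it stands on), on the long axis.
- tipped_b_crown (a point): Centre of the flat crown face of tipped_b (the face it stands on), on the long axis.
- standing_a_crown (a point): Centre of the flat crown face of standing_a (the face it stands on), on the long axis.
- standing_b_crown (a point): Centre of the flat crown face of standing_b (the face it stands on), on the long axis.
- tipped_a_top (a point): Tip of the big end of tipped_a, on the long axis, 148 mm from the crown face.
- tipped_b_top (a point): Tip of the big end of tipped_b, on the long axis, 148 mm from the crown face.
There are look-alikes about, which are no part of the job. What is shaped like the tipped_a but orange or turquoise is not meant.

How it is judged (in metres and radians):
At the end, for the whole second after the job is handed in: All four pistons stand upright (within 0.08 rad) with the crown centre within 12 mm of a bay's centre, seen from above; the two that had tipped stand flat on the pad (crown at most 4 mm above it) and are at rest (angle between each of tipped_a, tipped_b, standing_a, standing_b's own y axis and vertical below 0.08 rad and (horizontal distance between tipped_a_crown and bay_1 below 0.012 m or horizontal distance between tipped_a_crown and bay_2 below 0.012 m or horizontal distance between tipped_a_crown and bay_3 below 0.012 m or horizontal distance between tipped_a_crown and bay_4 below 0.012 m) and z of each of tipped_a_crown, tipped_b_crown in the frame of rack below 0.019 m and linear speed of each of tipped_a, tipped_b below 0.02 m/s and (horizontal distance between tipped_b_crown and bay_1 below 0.012 m or horizontal distance between tipped_b_crown and bay_2 below 0.012 m or horizontal distance between tipped_b_crown and bay_3 below 0.012 m or horizontal distance between tipped_b_crown and bay_4 below 0.012 m) and (horizontal distance between standing_a_crown and bay_1 below 0.012 m or horizontal distance between standing_a_crown and bay_2 below 0.012 m or horizontal distance between standing_a_crown and bay_3 below 0.012 m or horizontal distance between standing_a_crown and bay_4 below 0.012 m) and (horizontal distance between standing_b_crown and bay_1 below 0.012 m or horizontal distance between standing_b_crown and bay_2 below 0.012 m or horizontal distance between standing_b_crown and bay_3 below 0.012 m or horizontal distance between standing_b_crown and bay_4 below 0.012 m)); the robot touches nothing.
It fails at once if a standing piston is shifted more than 20 mm or tipped (distance of any of standing_a_crown, standing_b_crown from where it was at the start of the episode above 0.02 m or angle between any of standing_a, standing_b's own y axis and vertical above 0.2 rad).
It fails at once if a tipped piston is dropped or rammed onto the rack (over 60 N) (contact force between any of tipped_a, tipped_b and bay_1 above 60 N or contact force between any of tipped_a, tipped_b and bay_2 above 60 N or contact force between any of tipped_a, tipped_b and bay_3 above 60 N or contact force between any of tipped_a, tipped_b and bay_4 above 60 N or contact force between any of tipped_a, tipped_b and rack above 60 N).
It also fails if it takes over 58 s, if anything falls off the work surface, if the arm or the gripper's body presses on something with over 40 N, if the wrist force passes 120 N, or if a joint passes its speed limit or range.

## Working session

There is one attempt and no reset: what is moved stays moved. The work goes in short steps, Python scripts to look and compute and a tool call to move; the robot and the scene stay as the last step left them, time stands still between calls to the robot, and variables do not carry over. Pictures are saved under pics/ and viewed, about 8 in all and at most 12, crops included, and the job is handed in when it is done.

Besides the shell and the picture viewer there is one more tool, called after "Call:" by a JSON object that holds its "name" and its "arguments", one argument or row to a line. play_rows: Moves the arm, as the interface text tells. Its arguments: {"type":"object","properties":{"series":{"type":"array","items":{"type":"array","items":{"type":"number"}}}},"required":["series"]}

```bash
mkdir -p pics; cat > h.py <<'E'
import numpy as np, cv2
from scipy.spatial.transform import Rotation as R
from bench import read_state, get_image, job_done
def cam(n,f=None):
    d=get_image(n); 
    if f: cv2.imwrite('pics/'+f,cv2.cvtColor(d['color'],cv2.COLOR_RGB2BGR))
    return d
def ray(d,uv):
    K=np.array(d['intrinsics'],float);D=np.array(d['D'],float)
    p=cv2.undistortPoints(np.array(uv,float).reshape(-1,1,2),K,D).reshape(-1,2)
    v=np.c_[p,np.ones(len(p))]@R.from_quat(d['orientation']).as_matrix().T
    return np.array(d['origin'],float),v/np.linalg.norm(v,axis=1)[:,None]
def onz(d,uv,z):
    o,v=ray(d,uv); return o+v*((z-o[2])/v[:,2])[:,None]
def proj(d,P):
    M=R.from_quat(d['orientation']).as_matrix().T; P=np.array(P,float).reshape(-1,3)
    rv=cv2.Rodrigues(M)[0]; t=-M@np.array(d['origin'],float)
    return cv2.projectPoints(P,rv,t,np.array(d['intrinsics'],float),np.array(d['D'],float))[0].reshape(-1,2)
def tri(d1,a,d2,b):
    o1,v1=ray(d1,a);o2,v2=ray(d2,b);out=[]
    for x,y in zip(v1,v2):
        A=np.c_[x,-y];s=np.linalg.lstsq(A,o2-o1,rcond=None)[0]
        p,q=o1+x*s[0],o2+y*s[1];out.append(np.r_[(p+q)/2,np.linalg.norm(p-q)])
    return np.array(out)
E
python3 - <<'E'
from h import *
s=read_state();print({k:np.round(v,3) for k,v in s.items()})
for n in('side','top'):
    d=cam(n,n+'0.png');print(n,np.round(d['origin']),np.round(R.from_quat(d['orientation']).as_matrix(),2).tolist(),np.round(d['intrinsics']).tolist())
a=cv2.imread('pics/side0.png');b=cv2.imread('pics/top0.png')
E
```

```text
{'clock': np.float64(0.0), 'joints': array([ 1.606,  0.386,  0.007, -0.   , -1.194, -0.259]), 'joint_vel': array([-0.002, -0.002,  0.002,  0.   , -0.001,  0.001]), 'joint_efforts': array([ 0.0000e+00, -3.9229e+01,  1.8840e+01,  4.1860e+00, -5.0000e-03,
       -0.0000e+00]), 'position': array([138.55 , 608.774, 198.622]), 'ee_rot': array([ 0.442, -0.552,  0.553, -0.44 ]), 'contact_force': array([-0.934, -0.851,  0.057]), 'wrist_torque': array([0.024, 0.038, 0.02 ]), 'gripper_width': np.float64(85.392)}
side [334. 750. 632.] [[-0.94, -0.17, 0.31], [-0.35, 0.5, -0.79], [-0.02, -0.85, -0.52]] [[347.0, 0.0, 253.0], [0.0, 347.0, 190.0], [0.0, 0.0, 1.0]]
top [ 551.  -52. 1315.] [[0.03, -1.0, 0.07], [-1.0, -0.03, 0.01], [-0.01, -0.07, -1.0]] [[420.0, 0.0, 257.0], [0.0, 420.0, 186.0], [0.0, 0.0, 1.0]]
```

View pics/side0.png

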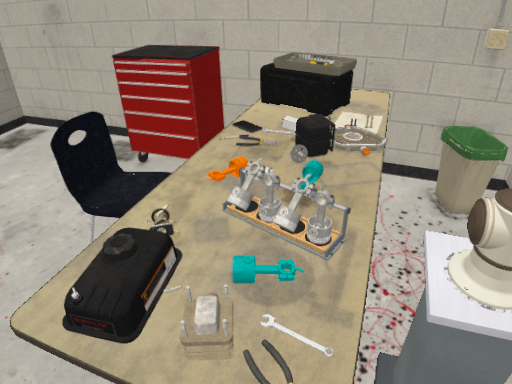

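View pics/top0.png

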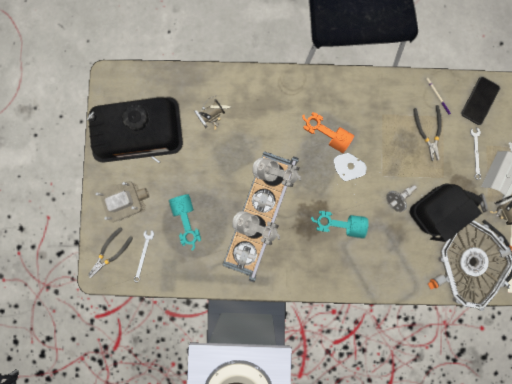

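Side view: the rack is centred near (285,215), with silver pistons in it and orange/turquoise look-alikes lying around it. Top view: the rack runs from about (283,155) to (240,277), with bays near (246,253), (250,224), (264,200) and (272,170). Next I'll enlarge both.

```bash
python3 - <<'E'
import cv2,numpy as np
a=cv2.imread('pics/side0.png')[140:265,190:360];b=cv2.imread('pics/top0.png')[140:290,210:320]
a=cv2.resize(a,None,fx=4.5,fy=4.5,interpolation=cv2.INTER_CUBIC);cv2.imwrite('pics/side0c.png',a)
b=cv2.resize(b,None,fx=4,fy=4,interpolation=cv2.INTER_CUBIC);cv2.imwrite('pics/top0c.png',b)
E
```

```text
(no output)
```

View pics/side0c.png

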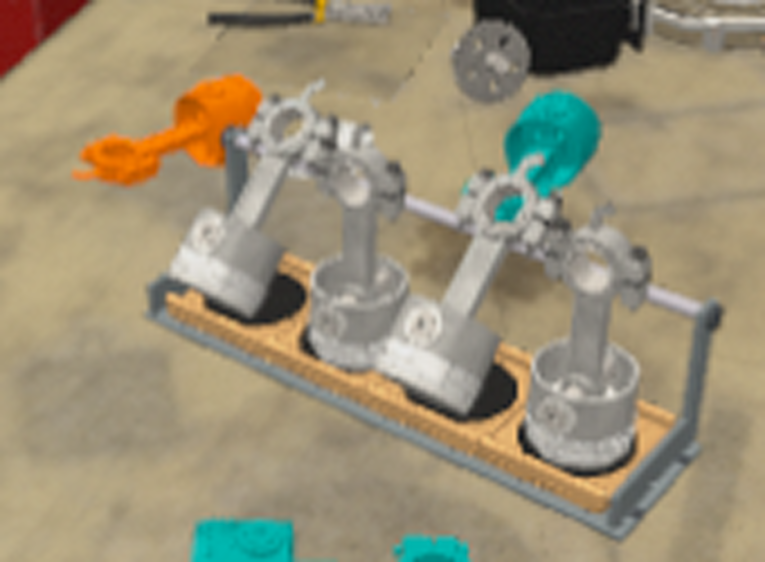

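View pics/top0c.png

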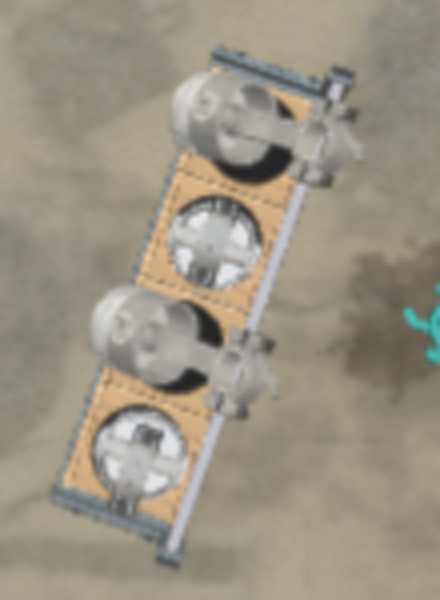

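Candidates:
- Silver pistons with rods tipped in the rack, at top (258,173) and (246,224). These fit tipped_a and tipped_b: aluminium, crown over the rear lip, big end over the bar.
- Turquoise at top (184,220) and (345,225), and orange at (330,132). These are the look-alikes, lying outside the rack.
- Silver pistons standing at top (263,200) and (245,252).

The enlarged crops confirm this. Next I'll measure the rack pose.

```bash
cat >> h.py <<'E'
def tc(p): p=np.array(p,float); return (p+.5)/4-.5+[210,140]
def sc(p): p=np.array(p,float); return (p+.5)/4.5-.5+[190,140]
E
python3 - <<'E'
from h import *
t=get_image('top');s=get_image('side')
st=onz(t,tc([[213,242],[139,450]]),66);print('stand',st.round(1))
bar=onz(t,tc([[340,77],[170,553]]),104);print('bar',bar.round(1),np.linalg.norm(bar[1]-bar[0]))
print('bar tri',tri(t,tc([[340,77],[170,553]]),s,sc([[233,137],[710,313]])).round(1))
d=st[1]-st[0];print('sep',np.linalg.norm(d),'yaw st',np.arctan2(d[1],d[0]),'bar',np.arctan2(*(bar[1]-bar[0])[[1,0]]))
# side check: circles' base centres on pad z=15 -> rim centre z=66
print('side rim',onz(s,sc([[361,285],[584,375]]),66).round(1))
# tipped: rod centreline points, top view: tip & crown
th=np.arctan2(d[1],d[0]); ey=np.array([np.cos(th),np.sin(th),0]);ex=np.array([ey[1],-ey[0],0])
# standings at rack y=-43 and 129 -> origin
o=(st[0]+43*ey+st[1]-129*ey)/2;o[2]=0
print('o',o,'ex',ex,'ey',ey,'bar in rack',[(float((b-o)@ex),float((b-o)@ey)) for b in bar])
for y in(-129,43):
    pts=[o+y*ey+x*ex+[0,0,z] for x,z in((43.9,39.2),(-64.3,140.1))]
    print(y,'pred crown,tip top-crop',((proj(t,pts)-[210,140]+.5)*4-.5).round(),'side-crop',((proj(s,pts)-[190,140]+.5)*4.5-.5).round(),np.array(pts).round(1).tolist())
E
```

```text
stand [[601.2 -57.9  66. ]
 [446.1  -7.7  66. ]]
bar [[ 722.1 -146.4  104. ]
 [ 376.9  -33.4  104. ]] 363.25449570661345
bar tri [[ 722.1 -146.1  106.7    0.8]
 [ 375.8  -33.6  106.     2.7]]
sep 163.05395238107698 yaw st 2.8287285279104872 bar 2.8251882447122436
side rim [[596.5 -53.7  66. ]
 [440.2  -4.4  66. ]]
o [564.55002808 -45.99794137   0.        ] ex [0.30778498 0.95145594 0.        ] ey [-0.95145594  0.30778498  0.        ] bar in rack [(-47.05297614714841, -180.79155238927603), (-45.766955045729155, 182.46066687551075)]
-129 pred crown,tip top-crop [[198. 113.]
 [343. 147.]] side-crop [[209. 298.]
 [306. 105.]] [[700.8, -43.9, 39.2], [667.5, -146.9, 140.1]]
43 pred crown,tip top-crop [[122. 325.]
 [262. 379.]] side-crop [[420. 392.]
 [521. 179.]] [[537.1, 9.0, 39.2], [503.8, -93.9, 140.1]]
```

```bash
cat >> h.py <<'E'
O=np.array([564.,-46,0]);EX=np.array([.3083,.9513,0]);EY=np.array([-.9513,.3083,0]);EZ=np.array([0,0,1.])
B=np.array([EX,EY,EZ]).T
def W(p): return O+B@np.array(p,float)
def Rt(a,sgn=1):  # piston tilt a (rad) to the front; tool y=-axis, tool x=+-normal
    u=np.array([-np.sin(a),0,np.cos(a)]);n=np.array([np.cos(a),0,np.sin(a)])*sgn
    return R.from_matrix(B@np.array([n,-u,np.cross(n,-u)]).T)
def tcp(y,a,ax,crown): return W(np.array(crown,float)+[0,y,0]+ax*np.array([-np.sin(a),0,np.cos(a)]))
def go(p,r):
    s=read_state();q=R.from_quat(s['ee_rot']);x=np.array(s['position'])
    rv=(q.inv()*r).as_rotvec();tr=q.inv().apply(p-x)
    print('t',round(float(s['clock']),2),'pos',x.round(1),'rack',(B.T@(x-O)).round(1),'w',round(float(s['gripper_width']),1),'F',np.round(s['contact_force'],1),'| shift tool',tr.round(1),len_(tr),'rotvec',rv.round(3),len_(rv),'| after rot shift',r.inv().apply(p-x).round(1))
def len_(v): return round(float(np.linalg.norm(v)),3)
A=np.radians(47);CR=(43.9,0,39.2)
E
python3 - <<'E'
from h import *
for y in(43,-129):
  for g in(1,-1):
    p=tcp(y,A,121+90,CR);print(y,g,p.round());go(p,Rt(A,g))
print(R.from_quat(read_state()['ee_rot']).as_matrix().round(2))
E
```

```text
43 1 [ 489. -138.  183.]
t 0.2 pos [138.6 609.  199. ] rack [492.  606.6 199. ] w 85.4 F [ 0.7  0.4 -0.1] | shift tool [650.4  16.9 507.5] 825.119 rotvec [ 1.222 -2.804 -0.054] 3.059 | after rot shift [-422.5 -429.7 -563.6]
43 -1 [ 489. -138.  183.]
t 0.2 pos [138.6 609.  199. ] rack [492.  606.6 199. ] w 85.4 F [ 0.7  0.4 -0.1] | shift tool [650.4  16.9 507.5] 825.119 rotvec [0.037 0.085 0.821] 0.826 | after rot shift [ 422.5 -429.7  563.6]
-129 1 [ 653. -191.  183.]
t 0.2 pos [138.6 609.  199. ] rack [492.  606.6 199. ] w 85.4 F [ 0.7  0.4 -0.1] | shift tool [665.7  16.9 678.8] 950.943 rotvec [ 1.222 -2.804 -0.054] 3.059 | after rot shift [-422.5 -429.7 -735.6]
-129 -1 [ 653. -191.  183.]
t 0.2 pos [138.6 609.  199. ] rack [492.  606.6 199. ] w 85.4 F [ 0.7  0.4 -0.1] | shift tool [665.7  16.9 678.8] 950.943 rotvec [0.037 0.085 0.821] 0.826 | after rot shift [ 422.5 -429.7  735.6]
[[-0.22 -0.    0.98]
 [-0.98 -0.   -0.22]
 [ 0.   -1.    0.  ]]
```

Call:
{"name": "play_rows", "arguments": {
  "series": [
    [0, -0.035, 0.035, 0, 0, 0, 0.0854],
    [0, -0.035, 0.035, 0, 0, 0, 0.0854],
    [0, -0.035, 0.035, 0, 0, 0, 0.0854],
    [0, -0.035, 0.035, 0, 0, 0, 0.0854],
    [0, -0.035, 0.035, 0, 0, 0, 0.0854],
    [0, -0.035, 0.035, 0, 0, 0, 0.0854],
    [0.03, 0, 0.03, 0, 0, 0, 0.0854],
    [0.04, 0, 0.02, 0, 0, 0, 0.0854],
    [0.045, 0, 0.02, 0, 0, 0, 0.0854],
    [0.045, 0, 0.02, 0, 0, 0, 0.0854]
  ]
}}

```text
clock: 1.2
position: [403.1, 385.8, 408.7]
ee_rot: [0.447, -0.548, 0.555, -0.439]
contact_force: [-0.1, -0.7, 0.2]
gripper_width: 85.5
```

Call:
{"name": "play_rows", "arguments": {
  "series": [
    [0.045, 0, 0.02, 0, 0, 0, 0.06],
    [0.045, 0, 0.02, 0, 0, 0, 0.06],
    [0.045, 0, 0.02, 0, 0, 0, 0.06],
    [0.045, 0, 0.02, 0, 0, 0, 0.06],
    [0.045, 0, 0.02, 0, 0, 0, 0.06],
    [0.045, 0, 0.02, 0, 0, 0, 0.045],
    [0.045, 0, 0.02, 0, 0, 0, 0.045],
    [0.045, 0, 0.02, 0, 0, 0, 0.045],
    [0.045, 0, 0.01, 0, 0, 0, 0.045],
    [0.045, 0, 0.01, 0, 0, 0, 0.045]
  ]
}}

```text
clock: 2.2
position: [479.2, -103.1, 414.9]
ee_rot: [0.447, -0.547, 0.554, -0.441]
contact_force: [0.6, -0.3, 0.7]
gripper_width: 45.0
```

```bash
python3 - <<'E'
from h import *
print(np.round(read_state()['joints'],2))
go(tcp(43,A,121+90,CR),Rt(A,-1))
E
```

```text
[ 0.13  0.07  0.12  0.01 -1.62  1.23]
t 2.2 pos [ 479.2 -103.1  414.9] rack [-80.4  63.1 414.9] w 45.0 F [ 0.6 -0.3  0.7] | shift tool [ 28.9 232.2  16.6] 234.599 rotvec [0.039 0.096 0.832] 0.839 | after rot shift [190.  136.2  20.1]
```

Call:
{"name": "play_rows", "arguments": {
  "series": [
    [0, 0, 0, 0.0065, 0.016, 0.139, 0.045],
    [0, 0, 0, 0.0065, 0.016, 0.139, 0.045],
    [0, 0, 0, 0.0065, 0.016, 0.139, 0.045],
    [0, 0, 0, 0.0065, 0.016, 0.139, 0.045],
    [0, 0, 0, 0.0065, 0.016, 0.139, 0.045],
    [0, 0, 0, 0.0065, 0.016, 0.139, 0.045],
    [0.04, 0, 0.004, 0, 0, 0, 0.045],
    [0.04, 0, 0.004, 0, 0, 0, 0.045]
  ]
}}

```text
clock: 3.0
position: [470.8, -161.9, 357.7]
ee_rot: [-0.138, 0.689, -0.354, 0.617]
contact_force: [-0.3, -0.1, -0.6]
gripper_width: 44.8
```

```bash
python3 - <<'E'
from h import *
print(np.round(read_state()['joints'],2))
go(tcp(43,A,121+90,CR),Rt(A,-1))
E
```

```text
[-0.6   0.23  0.19 -0.83 -1.74  1.8 ]
t 3.0 pos [ 470.8 -161.9  357.7] rack [-139.    53.   357.7] w 44.8 F [-0.3 -0.1 -0.6] | shift tool [112.8 136.5   7.6] 177.246 rotvec [-0.015  0.002 -0.033] 0.036 | after rot shift [108.2 140.   10. ]
```

Call:
{"name": "play_rows", "arguments": {
  "series": [
    [0.036, 0.015, 0.003, -0.008, 0.001, -0.017, 0.045],
    [0.036, 0.03, 0.003, -0.008, 0.001, -0.017, 0.045],
    [0.036, 0.03, 0.003, 0, 0, 0, 0.045],
    [0, 0.03, 0, 0, 0, 0, 0.045],
    [0, 0.03, 0, 0, 0, 0, 0.045],
    [0, 0, 0, 0, 0, 0, 0.045]
  ]
}}

```text
clock: 3.6
position: [485.0, -143.7, 172.7]
ee_rot: [-0.152, 0.695, -0.36, 0.603]
contact_force: [-0.2, 0.3, 0.9]
gripper_width: 45.4
```

```bash
python3 - <<'E'
from h import *
go(tcp(43,A,121,CR),Rt(A,-1))
t=cam('top');s=cam('side')
p=read_state()['position']; q=R.from_quat(read_state()['ee_rot'])
f=[p,np.array(p)+q.apply([0,-60,0])]
print('tcp pix',proj(t,f).round(1),proj(s,f).round(1))
a=cv2.resize(t['color'][140:290,210:340],None,fx=3,fy=3,interpolation=3);b=cv2.resize(s['color'][140:265,220:350],None,fx=3.6,fy=3.6,interpolation=3)[:450]
cv2.imwrite('pics/c1.png',np.hstack([a[...,::-1],b[:450,:410,::-1]]));print(a.shape,b.shape)
E
```

```text
t 3.6 pos [ 485.  -143.7  172.7] rack [-117.3   45.1  172.7] w 45.4 F [-0.2  0.3  0.9] | shift tool [-12.5  87.9   2.1] 88.836 rotvec [ 0.002 -0.015  0.002] 0.016 | after rot shift [-12.3  88.    2.1]
tcp pix [[294.8 242.1]
 [311.9 248.7]] [[316.3 161.2]
 [324.8 143.1]]
(450, 390, 3) (450, 468, 3)
```

View pics/c1.png

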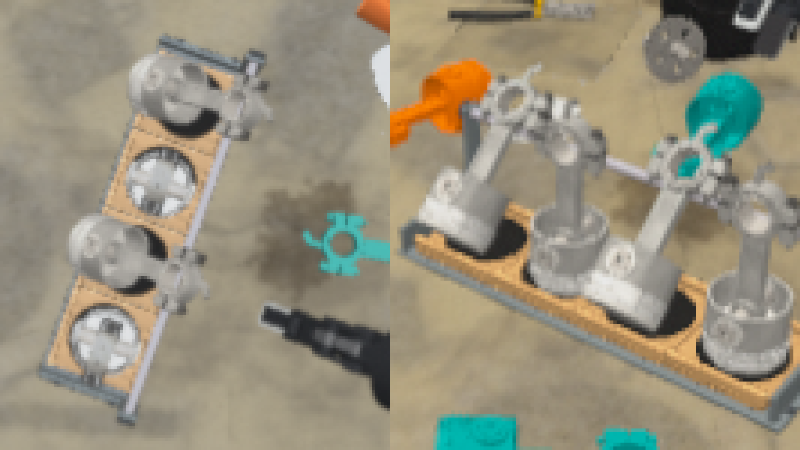

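Top view: the fingers are near full-image (299,245), as predicted from the TCP, and the near tipped big end is at (271,232). The side view shows no gripper where (316,161) is predicted, so I'll check that picture.

```bash
python3 - <<'E'
from h import *
s=cam('side','s2.png');o=cv2.imread('pics/side0.png')
df=cv2.absdiff(cv2.cvtColor(s['color'],cv2.COLOR_RGB2BGR),o).max(2);m=(df>40).astype(np.uint8)
print(m.sum(),cv2.boundingRect(m), s['origin'],s['orientation'],[k for k in s])
E
```

```text
9258 (302, 0, 210, 286) [333.72691374 749.86962322 631.5140537 ] [-0.15090088  0.8598575  -0.47795369  0.0971302 ] ['color', 'intrinsics', 'D', 'origin', 'orientation']
```

View pics/s2.png

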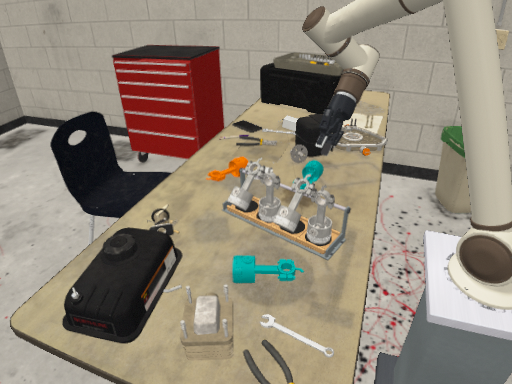

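The arm is visible in the side view, its dark gripper near (330,130) against the black bag, so this is consistent with the TCP. Next I'll triangulate both big-end centres and compare them with the given geometry.

```bash
python3 - <<'E'
from h import *
t=get_image('top');s=get_image('side')
x=tri(t,tc([[241,371],[326,140]]),s,sc([[508,205],[288,125]]))
print(x.round(1),'rack',((x[:,:3]-O)@B).round(1),'expected x -48.9 z 125.8, y 43/-129')
go(tcp(43,A,121,CR),Rt(A,-1))
E
```

```text
[[ 5.085e+02 -7.980e+01  1.285e+02  2.000e-01]
 [ 6.746e+02 -1.350e+02  1.296e+02  2.900e+00]] rack [[ -49.3   42.4  128.5]
 [ -50.6 -132.7  129.6]] expected x -48.9 z 125.8, y 43/-129
t 3.85 pos [ 487.  -147.6  177.1] rack [-120.4   41.9  177.1] w 44.8 F [ 0.3  0.3 -0.6] | shift tool [-11.8  93.1  -1.8] 93.873 rotvec [-0.006 -0.009  0.007] 0.013 | after rot shift [-11.2  93.2  -1.1]
```

Call:
{"name": "play_rows", "arguments": {
  "series": [
    [-0.0115, 0.02, 0, 0, 0, 0, 0.045],
    [0, 0.02, 0, 0, 0, 0, 0.045],
    [0, 0.02, 0, 0, 0, 0, 0.045],
    [0, 0, 0, 0, 0, 0, 0.045],
    [0, 0, 0, 0, 0, 0, 0.045]
  ]
}}

```text
clock: 4.35
position: [506.9, -103.1, 149.6]
ee_rot: [-0.151, 0.686, -0.369, 0.609]
contact_force: [-0.4, -0.7, -0.3]
gripper_width: 44.9
```

```bash
python3 - <<'E'
from h import *
go(tcp(43,A,121,CR),Rt(A,-1))
E
```

```text
t 4.35 pos [ 506.9 -103.1  149.6] rack [-71.9  36.7 149.6] w 44.9 F [-0.4 -0.7 -0.3] | shift tool [ 1.4 38.9 -7.1] 39.542 rotvec [-0.02  -0.     0.011] 0.023 | after rot shift [ 1.8 39.  -6.3]
```

Call:
{"name": "play_rows", "arguments": {
  "series": [
    [0.001, 0.01, -0.006, -0.02, 0, 0.01, 0.045],
    [0, 0.01, 0, 0, 0, 0, 0.045],
    [0, 0, 0, 0, 0, 0, 0.045],
    [0, 0, 0, 0, 0, 0, 0.045]
  ]
}}

```text
clock: 4.75
position: [506.4, -89.4, 135.9]
ee_rot: [-0.153, 0.689, -0.36, 0.61]
contact_force: [0.2, -0.8, 0.5]
gripper_width: 45.1
```

```bash
python3 - <<'E'
from h import *
go(tcp(43,A,121,CR),Rt(A,-1))
E
```

```text
t 4.75 pos [506.4 -89.4 135.9] rack [-59.1  41.4 135.9] w 45.1 F [ 0.2 -0.8  0.5] | shift tool [ 0.5 20.3 -1.6] 20.325 rotvec [-0.003  0.002  0.001] 0.003 | after rot shift [ 0.5 20.3 -1.6]
```

Well aligned. Advance the last 20 mm and close.

Call:
{"name": "play_rows", "arguments": {
  "series": [
    [0, 0.01, -0.001, 0, 0, 0, 0.045],
    [0, 0.01, 0, 0, 0, 0, 0.045],
    [0, 0, 0, 0, 0, 0, 0.045],
    [0, 0, 0, 0, 0, 0, 0.03],
    [0, 0, 0, 0, 0, 0, 0.02],
    [0, 0, 0, 0, 0, 0, 0.005],
    [0, 0, 0, 0, 0, 0, 0.005],
    [0, 0, 0, 0, 0, 0, 0.005],
    [0, 0, 0, 0, 0, 0, 0.005]
  ]
}}

```text
clock: 5.65
position: [510.5, -74.4, 121.4]
ee_rot: [-0.153, 0.689, -0.36, 0.61]
contact_force: [0.5, -0.3, -0.0]
gripper_width: 5.3
```

```bash
python3 - <<'E'
from h import *
go(tcp(43,A,121,CR),Rt(A,-1))
E
```

```text
t 5.65 pos [510.5 -74.4 121.4] rack [-43.5  42.1 121.4] w 5.3 F [ 0.5 -0.3 -0. ] | shift tool [ 0.5 -1.  -0.9] 1.446 rotvec [-0.003  0.002  0.002] 0.004 | after rot shift [ 0.5 -1.  -0.9]
```

Closed to 5.3 mm, so not on the 18 mm big end. Looking.

```bash
python3 - <<'E'
from h import *
t=cam('top');s=cam('side')
a=cv2.resize(t['color'][175:275,230:330],None,fx=4,fy=4,interpolation=3);b=cv2.resize(s['color'][130:250,260:360],None,fx=4,fy=4,interpolation=3)[:450]
p=read_state()['position'];print(proj(t,[p]),proj(s,[p]))
c=np.zeros((450,800,3),np.uint8);c[:400,:400]=a;c[:,400:]=b
cv2.imwrite('pics/c3.png',c[...,::-1])
E
```

```text
[[267.92736641 231.53896556]] [[301.16719182 188.1594974 ]]
```

View pics/c3.png

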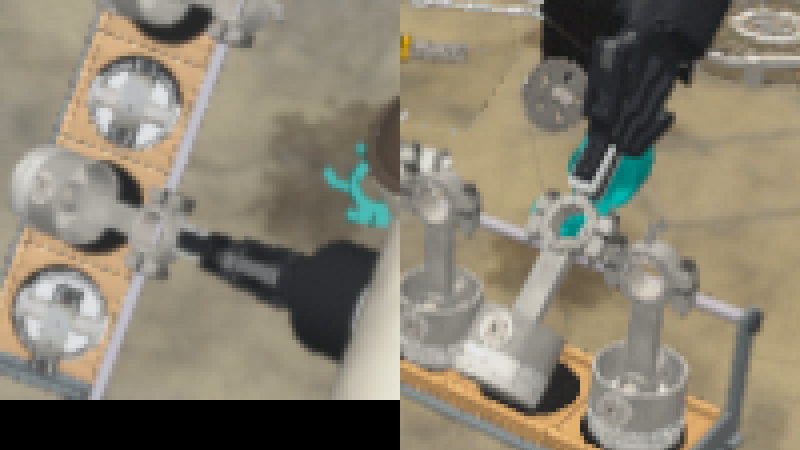

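```bash
python3 - <<'E'
from h import *
t=get_image('top');s=get_image('side')
x=tri(t,[[275.2,235]],s,[[304.2,176]])[0];print(x,'rack',B.T@(x[:3]-O))
st=read_state();q=R.from_quat(st['ee_rot']);print('tool frame',q.inv().apply(x[:3]-np.array(st['position'])))
p=np.array(st['position']);
for k in(-10,-19,-25,-40): print(k,proj(t,p+q.apply([0,k,0])).round(1),proj(s,p+q.apply([0,k,0])).round(1))
E
```

```text
[505.27205488 -93.5095149  151.36356648   5.37672733] rack [-63.301627    41.22071075 151.36356648]
tool frame [ -8.3823108  -35.03049978   1.03949354]
-10 [[270.4 232.5]] [[302.7 185. ]]
-19 [[272.7 233.4]] [[304.  182.2]]
-25 [[274.2 234. ]] [[304.9 180.3]]
-40 [[278.  235.5]] [[307.1 175.6]]
```

Call:
{"name": "play_rows", "arguments": {
  "series": [
    [0, -0.006, 0, 0, 0, 0, 0.005],
    [0, -0.006, 0, 0, 0, 0, 0.005]
  ]
}}

```text
clock: 6.05
position: [507.3, -82.7, 129.5]
ee_rot: [-0.154, 0.689, -0.36, 0.61]
contact_force: [0.1, -0.3, 0.5]
gripper_width: 4.8
```

```bash
python3 - <<'E'
from h import *
go(tcp(43,A,121,CR),Rt(A,-1)); print(read_state()['wrist_torque'])
E
```

```text
t 6.05 pos [507.3 -82.7 129.5] rack [-52.3  42.6 129.5] w 4.8 F [ 0.1 -0.3  0.5] | shift tool [ 0.4 11.  -0.4] 11.003 rotvec [-0.002  0.002  0.002] 0.003 | after rot shift [ 0.4 11.  -0.4]
[-1.40101063  0.50332346 -0.0020735 ]
```

Call:
{"name": "play_rows", "arguments": {
  "series": [
    [0, -0.012, 0, 0, 0, 0, 0.005],
    [0, -0.012, 0, 0, 0, 0, 0.005],
    [0, -0.012, 0, 0, 0, 0, 0.005],
    [0, 0, 0, 0, 0, 0, 0.005],
    [0, 0, 0, 0, 0, 0, 0.005]
  ]
}}

```text
clock: 6.55
position: [498.8, -111.9, 158.0]
ee_rot: [-0.153, 0.688, -0.361, 0.61]
contact_force: [-0.7, 0.6, 0.2]
gripper_width: 4.9
```

```bash
python3 - <<'E'
from h import *
go(tcp(43,A,121,CR),Rt(A,-1)); print(read_state()['wrist_torque'])
t=cam('top');s=cam('side')
a=cv2.resize(t['color'][200:260,230:310],None,fx=5,fy=5,interpolation=3);b=cv2.resize(s['color'][140:230,270:350],None,fx=5,fy=5,interpolation=3)[:450]
p=np.array(read_state()['position']);q=R.from_quat(read_state()['ee_rot'])
for k in(0,-20,-40):
  for d,i,off in((t,a,(230,200)),(s,b,(270,140))):
    u=((proj(d,p+q.apply([0,k,0]))[0]-off+.5)*5).astype(int);print(k,u);cv2.circle(i,tuple(map(int,u)),2,(255,0,0) if k==0 else (255,255,0),-1)
c=np.zeros((450,800,3),np.uint8);c[:300,:400]=a;c[:,400:]=b
cv2.imwrite('pics/c4.png',c[...,::-1])
E
```

```text
t 6.55 pos [ 498.8 -111.9  158. ] rack [-82.8  41.7 158. ] w 4.9 F [-0.7  0.6  0.2] | shift tool [ 0.3 52.7 -1.6] 52.725 rotvec [-0.005  0.003  0.003] 0.007 | after rot shift [ 0.5 52.7 -1.3]
[-1.45805106  0.46571111  0.02303693]
0 [260 186]
0 [197 159]
-20 [287 196]
-20 [212 128]
-40 [314 207]
-40 [226  98]
```

View pics/c4.png

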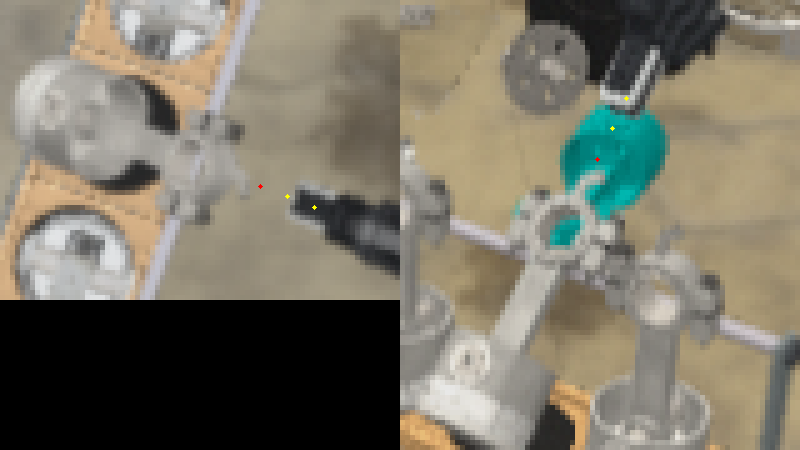

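```bash
python3 - <<'E'
from h import *
t=get_image('top');s=get_image('side');st=read_state()
x=tri(t,[[288.1,239.5]],s,[[314.1,161.5]])[0];q=R.from_quat(st['ee_rot'])
print(x,'rack',B.T@(x[:3]-O),'tool',q.inv().apply(x[:3]-np.array(st['position'])),st['gripper_width'])
go(tcp(43,A,121,CR),Rt(A,-1))
E
```

```text
[ 491.16669066 -128.25020558  182.50138878    3.61476722] rack [-100.69912984   43.92858879  182.50138878] tool [ -5.63094414 -30.68857264  -1.71752244] 5.239188628406111
t 6.75 pos [ 498.6 -111.2  157.4] rack [-82.2  42.1 157.4] w 5.2 F [0.1 0.2 0.5] | shift tool [ 0.3 51.8 -1.1] 51.829 rotvec [-0.004  0.003  0.003] 0.006 | after rot shift [ 0.5 51.8 -0.9]
```

The images put the real fingertips about 28–30 mm behind the reported TCP. Everything else agrees, so I'll go that much deeper.

Call:
{"name": "play_rows", "arguments": {
  "series": [
    [0, 0, 0, 0, 0, 0, 0.045],
    [0, 0, -0.001, 0, 0, 0, 0.045],
    [0, 0.015, 0, 0, 0, 0, 0.045],
    [0, 0.015, 0, 0, 0, 0, 0.045],
    [0, 0.015, 0, 0, 0, 0, 0.045],
    [0, 0.01, 0, 0, 0, 0, 0.045],
    [0, 0, 0, 0, 0, 0, 0.045],
    [0, 0, 0, 0, 0, 0, 0.045]
  ]
}}

```text
clock: 7.55
position: [510.2, -66.7, 114.3]
ee_rot: [-0.155, 0.69, -0.359, 0.609]
contact_force: [-0.2, 0.2, 0.7]
gripper_width: 44.9
```

```bash
python3 - <<'E'
from h import *
go(tcp(43,A,95,CR),Rt(A,-1))
E
```

```text
t 7.55 pos [510.2 -66.7 114.3] rack [-36.3  44.8 114.3] w 44.9 F [-0.2  0.2  0.7] | shift tool [ 0.2 14.8  1.9] 14.955 rotvec [0.002 0.001 0.002] 0.003 | after rot shift [ 0.2 14.8  1.8]
```

Call:
{"name": "play_rows", "arguments": {
  "series": [
    [0, 0.007, 0.001, 0, 0, 0, 0.045],
    [0, 0.007, 0, 0, 0, 0, 0.045],
    [0, 0, 0, 0, 0, 0, 0.045],
    [0, 0, 0, 0, 0, 0, 0.03],
    [0, 0, 0, 0, 0, 0, 0.02],
    [0, 0, 0, 0, 0, 0, 0.01],
    [0, 0, 0, 0, 0, 0, 0.01],
    [0, 0, 0, 0, 0, 0, 0.01]
  ]
}}

```text
clock: 8.35
position: [515.2, -57.6, 104.6]
ee_rot: [-0.154, 0.69, -0.36, 0.61]
contact_force: [-0.1, 0.6, -1.2]
gripper_width: 17.0
```

```bash
python3 - <<'E'
from h import *
go(tcp(43,A,95,CR),Rt(A,-1));print(read_state()['wrist_torque'])
E
```

```text
t 8.35 pos [515.2 -57.6 104.6] rack [-26.   42.9 104.6] w 17.0 F [-0.1  0.6 -1.2] | shift tool [ 0.1  0.8 -0.1] 0.771 rotvec [-0.001  0.002  0.003] 0.003 | after rot shift [ 0.1  0.8 -0.1]
[-1.41506559  0.43771992 -0.02103873]
```

Call:
{"name": "play_rows", "arguments": {
  "series": [
    [-0.0066, -0.0062, 0, 0, 0, 0, 0.01],
    [-0.0066, -0.0062, 0, 0, 0, 0, 0.01],
    [-0.0066, -0.0062, 0, 0, 0, 0, 0.01],
    [-0.0066, -0.0062, 0, 0, 0, 0, 0.01],
    [-0.0066, -0.0062, 0, 0, 0, 0, 0.01],
    [-0.0066, -0.0062, 0, 0, 0, 0, 0.01],
    [-0.0066, -0.0062, 0, 0, 0, 0, 0.01],
    [0, 0, 0, 0, 0, 0, 0.01]
  ]
}}

```text
clock: 9.15
position: [514.3, -58.8, 173.0]
ee_rot: [-0.156, 0.689, -0.361, 0.609]
contact_force: [0.5, -0.0, -3.9]
gripper_width: 16.6
```

```bash
python3 - <<'E'
from h import *
go(W((2,43,170)),Rt(A,-1));go(W((0,43,170)),Rt(0,-1))
E
```

```text
t 9.15 pos [514.3 -58.8 173. ] rack [-27.5  43.3 173. ] w 16.6 F [ 0.5 -0.  -3.9] | shift tool [-18.1  23.5   0.3] 29.697 rotvec [-0.001  0.002  0.007] 0.007 | after rot shift [-17.9  23.7   0.3]
t 9.15 pos [514.3 -58.8 173. ] rack [-27.5  43.3 173. ] w 16.6 F [ 0.5 -0.  -3.9] | shift tool [-16.7  22.1   0.3] 27.708 rotvec [-0.002  0.001 -0.813] 0.813 | after rot shift [-27.5   3.    0.3]
```

Call:
{"name": "play_rows", "arguments": {
  "series": [
    [-0.006, 0.007, 0, 0, 0, 0, 0.01],
    [-0.006, 0.007, 0, 0, 0, 0, 0.01],
    [-0.006, 0.007, 0, 0, 0, 0, 0.01],
    [0, 0, 0, 0, 0, -0.1, 0.01],
    [0, 0, 0, 0, 0, -0.1, 0.01],
    [0, 0, 0, 0, 0, -0.1, 0.01],
    [0, 0, 0, 0, 0, -0.1, 0.01],
    [0, 0, 0, 0, 0, -0.1, 0.01],
    [0, 0, 0, 0, 0, -0.1, 0.01],
    [0, 0, 0, 0, 0, -0.1, 0.01]
  ]
}}

```text
clock: 10.15
position: [519.0, -24.3, 166.3]
ee_rot: [-0.39, 0.596, -0.548, 0.438]
contact_force: [-0.4, -0.1, -4.3]
gripper_width: 16.6
```

Call:
{"name": "play_rows", "arguments": {
  "series": [
    [0, 0, 0, 0, 0, -0.08, 0.01],
    [0, 0, 0, 0, 0, 0, 0.01],
    [0, 0, 0, 0, 0, 0, 0.01]
  ]
}}

```text
clock: 10.45
position: [516.3, -17.8, 163.7]
ee_rot: [-0.418, 0.581, -0.562, 0.415]
contact_force: [-0.2, -0.9, -3.4]
gripper_width: 16.7
```

```bash
python3 - <<'E'
from h import *
go(W((0,43,130)),Rt(0,-1));print(read_state()['joints'].round(2) if hasattr(read_state()['joints'],'round') else read_state()['joints'])
t=cam('top');s=cam('side')
a=cv2.resize(t['color'][190:290,220:320],None,fx=4,fy=4,interpolation=3);b=cv2.resize(s['color'][140:252,260:360],None,fx=4,fy=4,interpolation=3)
c=np.zeros((448,800,3),np.uint8);c[:400,:400]=a;c[:,400:]=b
cv2.imwrite('pics/c5.png',c[...,::-1])
E
```

```text
t 10.45 pos [516.3 -17.8 163.7] rack [ 12.1  54.1 163.7] w 16.7 F [-0.2 -0.9 -3.4] | shift tool [12.5 33.3 11.9] 37.473 rotvec [ 0.023  0.002 -0.013] 0.026 | after rot shift [12.1 33.7 11.1]
[ 0.26  0.24 -0.29 -0.03 -1.06  1.01]
```

View pics/c5.png

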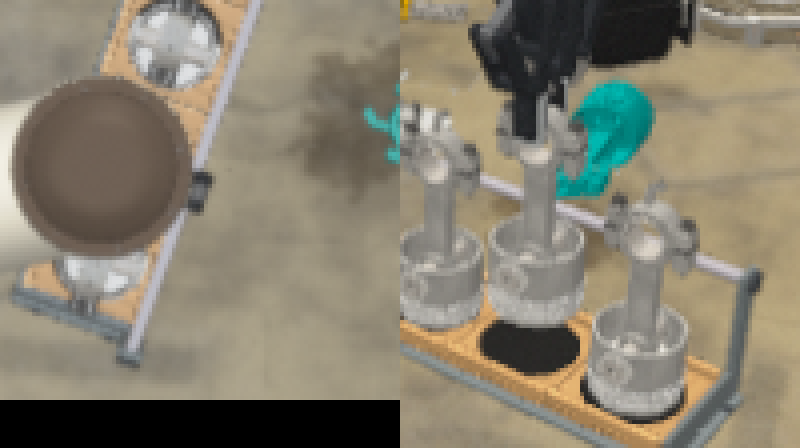

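Side view: the piston hangs upright at about crop (537,270), above the pad at (530,345). The reported pose has drifted about 12 mm off the bay, so I'll correct it and then check against the image.

Call:
{"name": "play_rows", "arguments": {
  "series": [
    [0.006, 0.0, 0.006, 0.012, 0.001, -0.007, 0.01],
    [0.006, 0.0, 0.006, 0.012, 0.001, -0.007, 0.01],
    [0, 0, 0, 0, 0, 0, 0.01],
    [0, 0, 0, 0, 0, 0, 0.01]
  ]
}}

```text
clock: 10.95
position: [524.5, -37.7, 163.8]
ee_rot: [0.413, -0.572, 0.575, -0.414]
contact_force: [0.0, -1.2, -3.2]
gripper_width: 16.4
```

```bash
python3 - <<'E'
from h import *
go(W((0,43,130)),Rt(0,-1))
s=cam('side')
b=cv2.resize(s['color'][150:262,260:360],None,fx=5,fy=5,interpolation=3)
# predicted: pad centre circle, crown circle if upright under tcp
p=np.array(read_state()['position']);zc=p[2]-96
an=np.linspace(0,2*np.pi,60)[:-1]
for c,r,col in((W((0,43,15)),37,(255,0,0)),(np.array([p[0],p[1],zc]),33,(0,255,0)),(np.array([p[0],p[1],zc+51]),33,(0,0,255)),(W((0,129,66)),33,(255,0,255))):
    P=np.c_[c[0]+r*np.cos(an),c[1]+r*np.sin(an),0*an+c[2]]
    for u in (proj(s,P)-[260,150]+.5)*5: cv2.circle(b,tuple(int(k) for k in u),1,col,-1)
cv2.imwrite('pics/c6.png',b[...,::-1])
E
```

```text
t 10.95 pos [524.5 -37.7 163.8] rack [ -4.2  40.2 163.8] w 16.4 F [ 0.  -1.2 -3.2] | shift tool [-4.2 33.8 -3. ] 34.181 rotvec [-0.004 -0.008  0.   ] 0.008 | after rot shift [-4.2 33.8 -2.8]
```

View pics/c6.png

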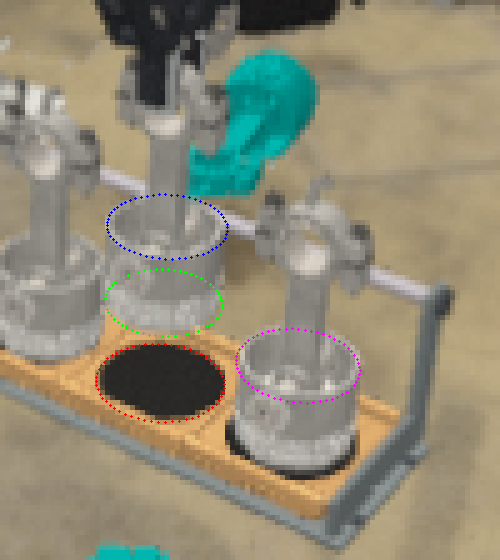

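Predicted pad, crown and rim circles sit on the imaged ones, with the crown about 53 mm above the pad. Correct and descend.

Call:
{"name": "play_rows", "arguments": {
  "series": [
    [-0.002, 0.008, -0.0015, 0, -0.004, 0, 0.01],
    [-0.002, 0.008, -0.0015, 0, -0.004, 0, 0.01],
    [0, 0.008, 0, 0, 0, 0, 0.01],
    [0, 0.008, 0, 0, 0, 0, 0.01],
    [0, 0.006, 0, 0, 0, 0, 0.01],
    [0, 0, 0, 0, 0, 0, 0.01],
    [0, 0, 0, 0, 0, 0, 0.01]
  ]
}}

```text
clock: 11.7
position: [522.1, -32.3, 121.2]
ee_rot: [0.416, -0.571, 0.572, -0.416]
contact_force: [0.4, 0.1, -2.2]
gripper_width: 16.9
```

```bash
python3 - <<'E'
from h import *
go(W((0,43,111)),Rt(0,-1))
E
```

```text
t 11.7 pos [522.1 -32.3 121.2] rack [1.000e-01 4.410e+01 1.212e+02] w 16.9 F [ 0.4  0.1 -2.2] | shift tool [ 0.1 10.2  1.1] 10.304 rotvec [-0.001  0.001  0.001] 0.002 | after rot shift [ 0.1 10.2  1.1]
```

Call:
{"name": "play_rows", "arguments": {
  "series": [
    [0, 0.0025, 0.0005, 0, 0, 0, 0.01],
    [0, 0.0025, 0.0005, 0, 0, 0, 0.01],
    [0, 0.002, 0, 0, 0, 0, 0.01],
    [0, 0.0, 0, 0, 0, 0, 0.01]
  ]
}}

```text
clock: 12.1
position: [523.9, -32.6, 114.5]
ee_rot: [0.416, -0.571, 0.573, -0.417]
contact_force: [-0.1, 0.4, -3.5]
gripper_width: 16.7
```

Call:
{"name": "play_rows", "arguments": {
  "series": [
    [0, 0.001, 0, 0, 0, 0, 0.01],
    [0, 0.001, 0, 0, 0, 0, 0.01]
  ]
}}

```text
clock: 12.3
position: [524.2, -32.6, 112.7]
ee_rot: [0.415, -0.571, 0.573, -0.417]
contact_force: [0.2, 0.1, -3.7]
gripper_width: 16.7
```

Call:
{"name": "play_rows", "arguments": {
  "series": [
    [0, 0.001, 0, 0, 0, 0, 0.01],
    [0, 0.001, 0, 0, 0, 0, 0.01]
  ]
}}

```text
clock: 12.5
position: [525.0, -32.8, 111.8]
ee_rot: [0.415, -0.57, 0.573, -0.418]
contact_force: [-2.0, 0.1, 3.7]
gripper_width: 16.6
```

Call:
{"name": "play_rows", "arguments": {
  "series": [
    [0, 0.001, 0, 0, 0, 0, 0.01],
    [0, 0.001, 0, 0, 0, 0, 0.01]
  ]
}}

```text
clock: 12.7
position: [525.3, -33.0, 111.7]
ee_rot: [0.415, -0.569, 0.573, -0.418]
contact_force: [-2.4, 1.1, 6.6]
gripper_width: 16.8
```

Contact at the expected height. Release and withdraw straight up.

Call:
{"name": "play_rows", "arguments": {
  "series": [
    [0, 0, 0, 0, 0, 0, 0.025],
    [0, 0, 0, 0, 0, 0, 0.035],
    [0, 0, 0, 0, 0, 0, 0.045],
    [0, 0, 0, 0, 0, 0, 0.045],
    [0, -0.01, 0, 0, 0, 0, 0.045],
    [0, -0.02, 0, 0, 0, 0, 0.045],
    [0, -0.03, 0, 0, 0, 0, 0.045],
    [0, -0.03, 0, 0, 0, 0, 0.045],
    [0, -0.03, 0, 0, 0, 0, 0.045],
    [0, -0.03, 0, 0, 0, 0, 0.045]
  ]
}}

```text
clock: 13.7
position: [523.1, -33.0, 265.9]
ee_rot: [0.417, -0.57, 0.573, -0.416]
contact_force: [0.8, -0.2, -0.1]
gripper_width: 45.0
```

```bash
python3 - <<'E'
from h import *
go(tcp(-130,A,95+120,CR),Rt(A,-1));print(read_state()['joints'])
s=cam('side')
b=cv2.resize(s['color'][130:250,240:360],None,fx=4.5,fy=4.5,interpolation=3)
cv2.imwrite('pics/c7.png',b[...,::-1])
E
```

```text
t 13.7 pos [523.1 -33.  265.9] rack [-2.000e-01  4.290e+01  2.659e+02] w 45.0 F [ 0.8 -0.2 -0.1] | shift tool [113.4  80.9 172.4] 221.615 rotvec [-0.002  0.004  0.823] 0.823 | after rot shift [135.7 -28.1 172.9]
[ 0.24943385  0.16861279 -0.12704517  0.0040491  -1.27420997  1.00961113]
```

View pics/c7.png

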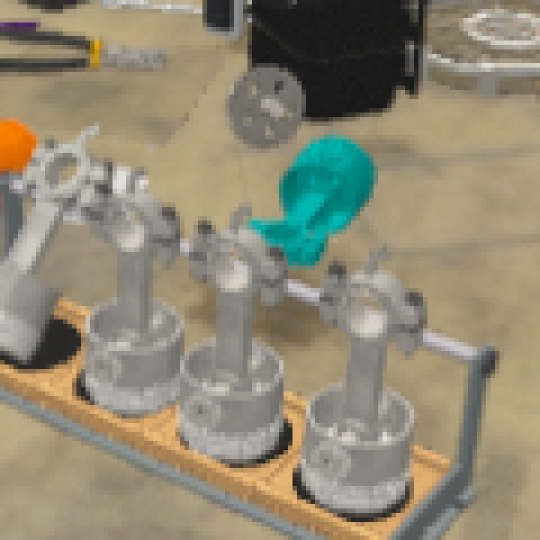

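The first piston stands on its pad, in line at crop (232,400). Now the far one.

Call:
{"name": "play_rows", "arguments": {
  "series": [
    [0.01, -0.03, 0.01, 0, 0, 0, 0.045],
    [0.025, -0.02, 0.03, 0, 0, 0, 0.045],
    [0.025, 0, 0.035, 0, 0, 0, 0.045],
    [0.025, 0, 0.035, 0, 0, 0, 0.045],
    [0.025, 0, 0.035, 0, 0, 0, 0.045],
    [0.025, 0, 0.03, 0, 0, 0, 0.045],
    [0, 0, 0, 0, 0, 0.13, 0.045],
    [0, 0, 0, 0, 0, 0.13, 0.045],
    [0, 0, 0, 0, 0, 0.13, 0.045],
    [0, 0, 0, 0, 0, 0.13, 0.045]
  ]
}}

```text
clock: 14.75
position: [659.0, -218.1, 337.0]
ee_rot: [-0.25, 0.65, -0.442, 0.566]
contact_force: [-0.8, -0.2, -0.6]
gripper_width: 45.1
```

Call:
{"name": "play_rows", "arguments": {
  "series": [
    [0, 0, 0, 0, 0, 0.13, 0.045],
    [0, 0, 0, 0, 0, 0.13, 0.045],
    [0, 0, 0, 0, 0, 0.04, 0.045],
    [0, 0, 0, 0, 0, 0, 0.045],
    [0, 0, 0, 0, 0, 0, 0.045]
  ]
}}

```text
clock: 15.25
position: [657.6, -224.8, 336.8]
ee_rot: [-0.143, 0.681, -0.351, 0.627]
contact_force: [-0.2, -0.1, 0.3]
gripper_width: 45.1
```

```bash
python3 - <<'E'
from h import *
go(tcp(-130,A,95+90,CR),Rt(A,-1));print(np.round(read_state()['joints'],2))
E
```

```text
t 15.25 pos [ 657.6 -224.8  336.8] rack [-141.3 -144.2  336.8] w 45.1 F [-0.2 -0.1  0.3] | shift tool [ 95.8 150.1 -19.1] 179.105 rotvec [-0.014  0.03  -0.033] 0.046 | after rot shift [ 91.4 153.4 -14.2]
[-0.53  0.56  0.64 -0.85 -1.77  1.68]
```

Call:
{"name": "play_rows", "arguments": {
  "series": [
    [0.03, 0.02, -0.005, -0.007, 0.015, -0.016, 0.045],
    [0.03, 0.02, -0.005, -0.007, 0.015, -0.016, 0.045],
    [0.03, 0.02, -0.004, 0, 0, 0, 0.045],
    [0, 0.025, 0, 0, 0, 0, 0.045],
    [0, 0.025, 0, 0, 0, 0, 0.045],
    [0, 0.025, 0, 0, 0, 0, 0.045],
    [0, 0, 0, 0, 0, 0, 0.045],
    [0, 0, 0, 0, 0, 0, 0.045]
  ]
}}

```text
clock: 16.05
position: [661.8, -177.7, 181.6]
ee_rot: [-0.163, 0.682, -0.362, 0.614]
contact_force: [0.8, -0.7, 0.8]
gripper_width: 45.1
```

```bash
python3 - <<'E'
from h import *
go(tcp(-130,A,95,CR),Rt(A,-1));print(np.round(read_state()['joints'],2))
E
```

```text
t 16.05 pos [ 661.8 -177.7  181.6] rack [ -95.1 -133.6  181.6] w 45.1 F [ 0.8 -0.7  0.8] | shift tool [  7.5 103.9  -3.9] 104.239 rotvec [-0.     0.023  0.016] 0.028 | after rot shift [  9.3 103.8  -3.6]
[-0.44  0.61  0.36 -0.8  -1.49  1.86]
```

Call:
{"name": "play_rows", "arguments": {
  "series": [
    [0.009, 0, -0.0035, 0, 0.023, 0.016, 0.045],
    [0, 0.015, 0, 0, 0, 0, 0.045],
    [0, 0.015, 0, 0, 0, 0, 0.045],
    [0, 0, 0, 0, 0, 0, 0.045],
    [0, 0, 0, 0, 0, 0, 0.045]
  ]
}}

```text
clock: 16.55
position: [664.3, -163.4, 156.1]
ee_rot: [-0.153, 0.689, -0.361, 0.61]
contact_force: [0.4, -0.1, 0.6]
gripper_width: 45.0
```

```bash
python3 - <<'E'
from h import *
go(tcp(-130,A,95,CR),Rt(A,-1))
E
```

```text
t 16.55 pos [ 664.3 -163.4  156.1] rack [ -80.8 -131.6  156.1] w 45.0 F [ 0.4 -0.1  0.6] | shift tool [ 0.3 75.9 -2. ] 75.912 rotvec [-0.005  0.002  0.002] 0.006 | after rot shift [ 0.4 75.9 -1.6]
```

Call:
{"name": "play_rows", "arguments": {
  "series": [
    [0, 0.015, -0.0015, -0.005, 0, 0, 0.045],
    [0, 0.015, 0, 0, 0, 0, 0.045],
    [0, 0.015, 0, 0, 0, 0, 0.045],
    [0, 0.01, 0, 0, 0, 0, 0.045],
    [0, 0, 0, 0, 0, 0, 0.045],
    [0, 0, 0, 0, 0, 0, 0.045]
  ]
}}

```text
clock: 17.15
position: [676.2, -120.8, 114.6]
ee_rot: [-0.155, 0.69, -0.359, 0.609]
contact_force: [-0.6, -0.5, 0.2]
gripper_width: 44.9
```

```bash
python3 - <<'E'
from h import *
go(tcp(-130,A,95,CR),Rt(A,-1))
E
```

```text
t 17.15 pos [ 676.2 -120.8  114.6] rack [ -36.6 -129.8  114.6] w 44.9 F [-0.6 -0.5  0.2] | shift tool [ 0.2 15.3  0.2] 15.266 rotvec [0.001 0.002 0.002] 0.003 | after rot shift [ 0.2 15.3  0.2]
```

Call:
{"name": "play_rows", "arguments": {
  "series": [
    [0, 0.007, 0, 0, 0, 0, 0.045],
    [0, 0.0075, 0, 0, 0, 0, 0.045],
    [0, 0, 0, 0, 0, 0, 0.045],
    [0, 0, 0, 0, 0, 0, 0.03],
    [0, 0, 0, 0, 0, 0, 0.02],
    [0, 0, 0, 0, 0, 0, 0.01],
    [0, 0, 0, 0, 0, 0, 0.01],
    [0, 0, 0, 0, 0, 0, 0.01]
  ]
}}

```text
clock: 17.95
position: [680.2, -111.1, 104.4]
ee_rot: [-0.154, 0.689, -0.36, 0.61]
contact_force: [0.2, 0.9, -0.6]
gripper_width: 16.3
```

```bash
python3 - <<'E'
from h import *
go(tcp(-130,A,95,CR),Rt(A,-1))
E
```

```text
t 17.95 pos [ 680.2 -111.1  104.4] rack [ -26.1 -130.6  104.4] w 16.3 F [ 0.2  0.9 -0.6] | shift tool [-0.1  0.7 -0.6] 0.963 rotvec [-0.001  0.002  0.003] 0.004 | after rot shift [-0.1  0.7 -0.6]
```

Call:
{"name": "play_rows", "arguments": {
  "series": [
    [-0.0066, -0.0062, 0, 0, 0, 0, 0.01],
    [-0.0066, -0.0062, 0, 0, 0, 0, 0.01],
    [-0.0066, -0.0062, 0, 0, 0, 0, 0.01],
    [-0.0066, -0.0062, 0, 0, 0, 0, 0.01],
    [-0.0066, -0.0062, 0, 0, 0, 0, 0.01],
    [-0.0066, -0.0062, 0, 0, 0, 0, 0.01],
    [-0.0066, -0.0062, 0, 0, 0, 0, 0.01],
    [0, 0, 0, 0, 0, 0, 0.01]
  ]
}}

```text
clock: 18.75
position: [679.4, -112.4, 173.2]
ee_rot: [-0.155, 0.689, -0.361, 0.609]
contact_force: [0.2, 0.1, -3.0]
gripper_width: 16.9
```

Call:
{"name": "play_rows", "arguments": {
  "series": [
    [-0.006, 0.007, 0, 0, 0, 0, 0.01],
    [-0.006, 0.007, 0, 0, 0, 0, 0.01],
    [-0.006, 0.007, 0, 0, 0, 0, 0.01],
    [0, 0, 0, 0, 0, -0.08, 0.01],
    [0, 0, 0, 0, 0, -0.08, 0.01],
    [0, 0, 0, 0, 0, -0.08, 0.01],
    [0, 0, 0, 0, 0, -0.08, 0.01],
    [0, 0, 0, 0, 0, 0, 0.01]
  ]
}}

```text
clock: 19.55
position: [686.8, -78.5, 166.6]
ee_rot: [-0.268, 0.658, -0.452, 0.539]
contact_force: [-0.0, 0.0, -3.1]
gripper_width: 16.7
```

```bash
python3 - <<'E'
from h import *
go(W((0,-129,164)),Rt(0,-1))
E
```

```text
t 19.55 pos [686.8 -78.5 166.6] rack [   7.  -126.9  166.6] w 16.7 F [-0.   0.  -3.1] | shift tool [ 7.4 -1.   2.2] 7.727 rotvec [ 0.009 -0.    -0.487] 0.487 | after rot shift [7.  2.6 2.1]
```

Call:
{"name": "play_rows", "arguments": {
  "series": [
    [0.003, 0, 0.001, 0.001, 0, -0.08, 0.01],
    [0.003, 0, 0.001, 0.001, 0, -0.08, 0.01],
    [0, 0, 0, 0.001, 0, -0.08, 0.01],
    [0, 0, 0, 0.001, 0, -0.08, 0.01],
    [0, 0, 0, 0.001, 0, -0.08, 0.01],
    [0, 0, 0, 0.001, 0, -0.08, 0.01],
    [0, 0, 0, 0, 0, 0, 0.01],
    [0, 0, 0, 0, 0, 0, 0.01]
  ]
}}

```text
clock: 20.35
position: [680.7, -79.6, 154.1]
ee_rot: [-0.418, 0.582, -0.564, 0.411]
contact_force: [-0.8, 0.6, -3.2]
gripper_width: 16.4
```

```bash
python3 - <<'E'
from h import *
go(W((0,-129,164)),Rt(0,-1))
E
```

```text
t 20.35 pos [680.7 -79.6 154.1] rack [   4.1 -121.4  154.1] w 16.4 F [-0.8  0.6 -3.2] | shift tool [  3.9 -10.2   7.4] 13.159 rotvec [ 0.027 -0.004 -0.007] 0.028 | after rot shift [ 4.1 -9.9  7.6]
```

Call:
{"name": "play_rows", "arguments": {
  "series": [
    [0.002, 0, 0.004, 0.012, -0.002, -0.004, 0.01],
    [0.002, 0, 0.004, 0.012, -0.002, -0.004, 0.01],
    [0, 0, 0, 0, 0, 0, 0.01],
    [0, 0, 0, 0, 0, 0, 0.01]
  ]
}}

```text
clock: 20.75
position: [686.5, -88.9, 152.9]
ee_rot: [-0.414, 0.575, -0.571, 0.415]
contact_force: [0.1, 0.9, -2.8]
gripper_width: 16.5
```

```bash
python3 - <<'E'
from h import *
go(W((0,-129,111)),Rt(0,-1))
E
```

```text
t 20.75 pos [686.5 -88.9 152.9] rack [  -3.  -129.8  152.9] w 16.5 F [ 0.1  0.9 -2.8] | shift tool [-2.8 41.9 -0.6] 42.019 rotvec [ 0.003 -0.006 -0.003] 0.007 | after rot shift [-3.  41.9 -0.8]
```

Call:
{"name": "play_rows", "arguments": {
  "series": [
    [-0.002, 0.007, 0, 0.003, -0.006, -0.003, 0.01],
    [-0.001, 0.007, 0, 0, 0, 0, 0.01],
    [0, 0.007, 0, 0, 0, 0, 0.01],
    [0, 0.006, 0, 0, 0, 0, 0.01],
    [0, 0.004, 0, 0, 0, 0, 0.01],
    [0, 0, 0, 0, 0, 0, 0.01],
    [0, 0, 0, 0, 0, 0, 0.01]
  ]
}}

```text
clock: 21.45
position: [686.8, -86.0, 118.2]
ee_rot: [-0.416, 0.573, -0.571, 0.416]
contact_force: [0.6, 0.1, -3.2]
gripper_width: 16.5
```

```bash
python3 - <<'E'
from h import *
go(W((0,-129,111)),Rt(0,-1))
E
```

```text
t 21.45 pos [686.8 -86.  118.2] rack [  -0.2 -129.2  118.2] w 16.5 F [ 0.6  0.1 -3.2] | shift tool [-0.2  7.2 -0.2] 7.245 rotvec [ 0.002 -0.    -0.   ] 0.002 | after rot shift [-0.2  7.2 -0.2]
```

Call:
{"name": "play_rows", "arguments": {
  "series": [
    [0, 0.002, 0, 0, 0, 0, 0.01],
    [0, 0.002, 0, 0, 0, 0, 0.01],
    [0, 0, 0, 0, 0, 0, 0.01]
  ]
}}

```text
clock: 21.75
position: [687.3, -86.0, 114.6]
ee_rot: [-0.416, 0.572, -0.572, 0.416]
contact_force: [-0.3, 1.3, -2.9]
gripper_width: 16.8
```

Call:
{"name": "play_rows", "arguments": {
  "series": [
    [0, 0.001, 0, 0, 0, 0, 0.01],
    [0, 0.001, 0, 0, 0, 0, 0.01]
  ]
}}

```text
clock: 21.95
position: [687.6, -86.0, 113.0]
ee_rot: [-0.415, 0.572, -0.572, 0.416]
contact_force: [0.4, 0.7, -3.4]
gripper_width: 17.0
```

Call:
{"name": "play_rows", "arguments": {
  "series": [
    [0, 0.001, 0, 0, 0, 0, 0.01],
    [0, 0.001, 0, 0, 0, 0, 0.01]
  ]
}}

```text
clock: 22.15
position: [687.7, -86.0, 111.0]
ee_rot: [-0.415, 0.572, -0.572, 0.416]
contact_force: [0.2, 0.1, -2.9]
gripper_width: 16.9
```

Call:
{"name": "play_rows", "arguments": {
  "series": [
    [0, 0.001, 0, 0, 0, 0, 0.01],
    [0, 0.001, 0, 0, 0, 0, 0.01]
  ]
}}

```text
clock: 22.35
position: [688.1, -86.3, 110.7]
ee_rot: [0.415, -0.571, 0.572, -0.417]
contact_force: [-0.5, 0.2, 3.1]
gripper_width: 16.6
```

Call:
{"name": "play_rows", "arguments": {
  "series": [
    [0, 0.001, 0, 0, 0, 0, 0.01],
    [0, 0.0005, 0, 0, 0, 0, 0.01]
  ]
}}

```text
clock: 22.55
position: [688.1, -86.3, 110.8]
ee_rot: [0.415, -0.571, 0.572, -0.417]
contact_force: [-1.0, 0.9, 1.1]
gripper_width: 16.8
```

Down on the pad. Release, withdraw and take a last look.

Call:
{"name": "play_rows", "arguments": {
  "series": [
    [0, 0, 0, 0, 0, 0, 0.025],
    [0, 0, 0, 0, 0, 0, 0.035],
    [0, 0, 0, 0, 0, 0, 0.045],
    [0, 0, 0, 0, 0, 0, 0.045],
    [0, -0.01, 0, 0, 0, 0, 0.045],
    [0, -0.02, 0, 0, 0, 0, 0.045],
    [0, -0.03, 0, 0, 0, 0, 0.045],
    [0, -0.03, 0, 0, 0, 0, 0.045],
    [0, -0.03, 0, 0, 0, 0, 0.045],
    [0, -0.03, 0, 0, 0, 0, 0.045]
  ]
}}

```text
clock: 23.55
position: [686.8, -86.6, 263.3]
ee_rot: [-0.417, 0.572, -0.572, 0.415]
contact_force: [0.3, 0.1, -0.1]
gripper_width: 44.9
```

Call:
{"name": "play_rows", "arguments": {
  "series": [
    [0, -0.03, -0.03, 0, 0, 0, 0.045],
    [0, -0.03, -0.03, 0, 0, 0, 0.045],
    [-0.04, 0, -0.03, 0, 0, 0, 0.045],
    [-0.04, 0, -0.03, 0, 0, 0, 0.045],
    [-0.04, 0, -0.03, 0, 0, 0, 0.045],
    [-0.04, 0, -0.03, 0, 0, 0, 0.045],
    [-0.04, 0, -0.03, 0, 0, 0, 0.045],
    [-0.04, 0, -0.03, 0, 0, 0, 0.045],
    [-0.04, 0, 0, 0, 0, 0, 0.045],
    [0, 0, 0, 0, 0, 0, 0.045]
  ]
}}

```text
clock: 24.55
position: [544.4, 258.1, 341.7]
ee_rot: [0.407, -0.569, 0.576, -0.423]
contact_force: [-1.3, -0.6, -0.5]
gripper_width: 44.9
```

```bash
python3 - <<'E'
from h import *
print(read_state()['position'],read_state()['clock'])
t=cam('top','tf.png');s=cam('side','sf.png')
a=cv2.resize(t['color'][150:280,215:315],None,fx=4,fy=4,interpolation=3);b=cv2.resize(s['color'][150:265,235:335],None,fx=4,fy=4,interpolation=3)
an=np.linspace(0,2*np.pi,60)[:-1]
for y in(-129,-43,43,129):
  for d,i,off,zs in((t,a,(215,150),((66,33),)),(s,b,(235,150),((15,33),(66,33)))):
    for z,r in zs:
      P=W((0,y,z))+np.c_[r*np.cos(an),r*np.sin(an),0*an]
      for u in (proj(d,P)-off+.5)*4: cv2.circle(i,tuple(int(k) for k in u),1,(255,0,0),-1)
c=np.zeros((520,800,3),np.uint8);c[:,:400]=a;c[:460,400:]=b
cv2.imwrite('pics/c8.png',c[...,::-1])
E
```

```text
[544.37314936 258.08882328 341.68131119] 24.55
```

View pics/c8.png

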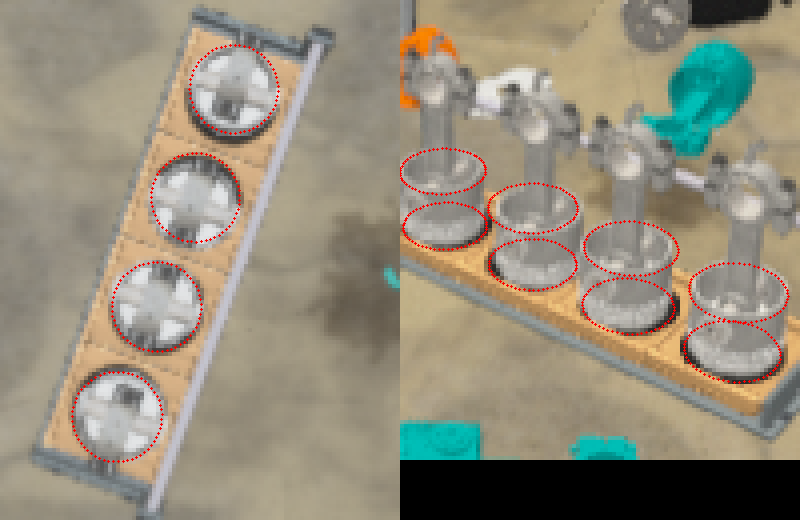

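All four stand upright. The two moved pistons are at top crop (235,88) and (157,306), inside their predicted circles in both views, and the arm is clear.

```bash
python3 -c "
from bench import *
print(job_done())"
```

```text
the job is handed in; nothing more can be done
None
```

Both tipped pistons are back upright on their crowns in the two empty bays, and the job is handed in. It reports no verdict. The clock stood at about 24.6 s of the 58 s allowed.

I gripped each piston across its 18 mm big end along its own axis. I then lifted it off the bar, turned it upright and lowered it until it touched the pad. The largest reading was about 7 N, at the first set-down.

**Last checks:**
- **Position:** in both views all four pistons look upright and in line. Their rims fall on the circles predicted from the rack pose, to within a few mm. I judged this by eye on the pictures, not with a separate measurement.
- **Standing pistons:** they look unmoved.
- **Arm:** it ended about 300 mm from the rack, touching nothing.

**What failed or disagreed:**
- **First grasp:** it closed on nothing. The pictures showed the fingertips about 28–30 mm behind the reported tool point. I went that much deeper for both grasps, which then held at about 17 mm.
- **Turning the pistons:** the tool drifted by about 8–12 mm while turning each piston. I corrected this before setting them down.
- **Standing pistons' spacing:** I first measured them 163 mm apart where 172 mm was expected. The bar ends and the last overlay support the rack pose I used.

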